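# Back a sample carousel up by one notch

### The job

The sample carousel was indexed one position too far. Push the upright tab of its ratchet pawl outward with a fingertip so that the pawl lifts and stays up, push the wheel backward (clockwise seen from above) by exactly one notch, a twelfth of a turn, by one of its posts, then push the tab back so that the pawl drops fully home in the new notch. Only push with the fingers: pinch nothing, and leave the things standing round it where they are.

Things in the scene. Friction and masses are not known exactly. Their poses are not given: they have to be found in the camera images.
- carousel: hand-indexed sample carousel, fixed to the worktop: round grey foot (diameter 200 mm) with a tongue, under a flat bare-metal wheel turning about the vertical axis through this origin (on the worktop). +y points from the wheel's axis along the tongue to the pawl, z up. The tongue ends 148 mm from the axis, 10 mm high; two bearing plates on it, beside the hinge, stand 60 mm above the worktop.
- wheel_center (a point): point on the wheel's axis, level with the wheel's top face, 35 mm above the worktop. Wheel diameter 182 mm; 12 saw-shaped ratchet teeth 9 mm high, one every 30 degrees, on the rim 70 to 90 mm from the axis; six white-capped microtubes fixed in it 30 mm from the axis (tops 50 mm above the worktop); a dark hub cap 9 mm high in the middle.
- post_0 (a point): one of six upright round steel finger posts on the wheel, evenly spaced (60 degrees, two notches, apart), 55 mm from the wheel's axis, 10 mm in diameter, standing 55 mm above the wheel's face (top 90 mm above the worktop). The point is the centre of its top.
- post_1 (a point): another of the six finger posts, the same; centre of its top.
- post_2 (a point): another of the six finger posts, the same; centre of its top.
- post_3 (a point): another of the six finger posts, the same; centre of its top.
- post_4 (a point): another of the six finger posts, the same; centre of its top.
- post_5 (a point): another of the six finger posts, the same; centre of its top.
- wheel (a joint): wheel angle, rad, positive = anticlockwise from above = forward; backward is negative. A notch is 0.5236; about 0 (within 0.06) at the start. Middles of notches at 0, -0.5236...; a lowered pawl goes home only within about 0.085 of a middle, and then blocks backward turning; forward, teeth ride under it. Travel -1 to +1. Friction (about 1.5 N at a post) keeps it where it is left.
- pawl (a joint): pawl angle, rad: 0 = down, nose fully home in a notch; grows as its tab tips outward from the wheel and the nose rises; stop at 0.7 = lifted. Below about 0.4 its weight makes it fall home, above that it falls back to the stop and stays (not sprung). Under 1 N at the cross bar moves it.
- pawl_bar (a point): centre of the round polished, slippery steel cross bar (30 mm long, 14 mm diameter, parallel to the hinge) at the end of the pawl's tab, 66 mm from the hinge: straight above the hinge, 118 mm above the worktop, when the pawl is down; 43 mm farther out from the wheel than the hinge and 102 mm above the worktop when lifted.
- pawl_hinge (a point): centre of the pawl's hinge pin (along the carousel's x axis), 125 mm from the wheel's axis, 52 mm above the worktop. The pawl is a dark steel V: one arm reaches 50 mm inward over the rim to the nose (its top 59 mm above the worktop when down), the other is the upright tab, 14 mm wide, 6 mm thick, ending in the cross bar.
- loose_timer: loose bystander: bench timer standing on its edge, 22x66x58 mm; origin at the centre of its underside. To be left alone.
- loose_marker_black: loose bystander: black marker pen lying, 138 mm long, 13 mm thick; origin at the centre of its underside. To be left alone.
- loose_petri_c: loose bystander: small petri dish, diameter 60 mm, 16 mm high; origin at the centre of its underside. To be left alone.
- loose_bottle_amber: loose bystander: small brown bottle with black cap, diameter 50 mm, 108 mm high; origin at the centre of its underside. To be left alone.
- loose_film_box: loose bystander: white carton, 55x115x55 mm; origin at the centre of its underside. To be left alone.
- loose_forceps: loose bystander: steel forceps lying, 126 mm long; origin at the centre of its underside. To be left alone.

How it is judged:
On the way, in this order (a step that is already met when the one before it is completed fails the run):
1. the pawl is lifted and stays up against its stop (value of joint pawl above 0.6 rad), for 0.2 s.
2. the wheel is pushed backward past the tooth, with the pawl lifted out of its way (value of joint wheel below -0.22 rad), for 0.1 s.
At the end, for the whole second after the job is handed in: the wheel stands one notch (0.5236 rad) back from the notch it started in, within 0.115 rad, and the pawl is down with its nose home in that notch (pawl angle below 0.06 rad) (value of joint wheel between -0.64 and -0.41 rad and value of joint pawl below 0.06 rad); the robot touches nothing.
It fails at once if a post of the wheel or the pawl is pinched between the fingers ((contact force between the fingers and pawl above 0.5 N and ((x of the grasp point in the frame of pawl_hinge between -0.015 and 0.015 m and y of the grasp point in the frame of pawl_hinge between -0.004 and 0.004 m and z of the grasp point in the frame of pawl_hinge between 0.004 and 0.07 m) or (x of the grasp point in the frame of pawl_hinge between -0.006 and 0.006 m and y of the grasp point in the frame of pawl_hinge between -0.05 and -0.004 m and z of the grasp point in the frame of pawl_hinge between -0.012 and 0.008 m))) or (contact force between the fingers and wheel above 0.5 N and ((x of the grasp point in the frame of post_0 between -0.004 and 0.004 m and y of the grasp point in the frame of post_0 between -0.004 and 0.004 m and z of the grasp point in the frame of post_0 between -0.055 and 0 m) or (x of the grasp point in the frame of post_1 between -0.004 and 0.004 m and y of the grasp point in the frame of post_1 between -0.004 and 0.004 m and z of the grasp point in the frame of post_1 between -0.055 and 0 m) or (x of the grasp point in the frame of post_2 between -0.004 and 0.004 m and y of the grasp point in the frame of post_2 between -0.004 and 0.004 m and z of the grasp point in the frame of post_2 between -0.055 and 0 m) or (x of the grasp point in the frame of post_3 between -0.004 and 0.004 m and y of the grasp point in the frame of post_3 between -0.004 and 0.004 m and z of the grasp point in the frame of post_3 between -0.055 and 0 m) or (x of the grasp point in the frame of post_4 between -0.004 and 0.004 m and y of the grasp point in the frame of post_4 between -0.004 and 0.004 m and z of the grasp point in the frame of post_4 between -0.055 and 0 m) or (x of the grasp point in the frame of post_5 between -0.004 and 0.004 m and y of the grasp point in the frame of post_5 between -0.004 and 0.004 m and z of the grasp point in the frame of post_5 between -0.055 and 0 m)))).
It fails at once if a loose bystander is moved by more than 20 mm (distance of any of loose_timer, loose_marker_black, loose_petri_c, loose_bottle_amber, loose_film_box, loose_forceps from where it was at the start of the episode above 0.02 m).
It also fails if it takes over 58 s, if anything falls off the work surface, if the arm or the gripper's body presses on something with over 40 N, if the wrist force passes 120 N, or if a joint passes its speed limit or range.

### The arm

A 6-joint arm with a two-finger parallel gripper is mounted at the origin on a cart in front of the work surface, level with it; the furniture and walls round the work are solid. World frame = base frame: x ahead of the robot, y to its left, z up, the work surface at z = 0. Lengths are in m, angles in rad, forces in N, time in s.
With the tool pointing down it reaches from about 0.375 to 0.925 m from the base axis. Payload 5.7 kg.
Tool frame: the origin (TCP) lies midway between the tips of the shut fingers; the grasp point (between the pads) lies 19 mm behind it; z points along the fingers, x is the direction in which the jaws open and shut, and the axes are right-handed (so a half turn about z gives the same grasp; the last joint's range is limited). The gripper opens to 88 mm and grips with 3 to 60 N. Pads are 20 mm wide; open, the fingers measure 115 mm over their backs; the gripper's body (75 mm by 178 mm) begins 61 mm behind the grasp point.
Start: joints at [1.063, 0.359, 1.51, -0, 1.272, -0.115], TCP at [0.23, 0.554, 0.223] pointing down, gripper open.
Joint ranges: [-2.97, 2.97], [-1.01, 2.36], [0.21, 2.38], [-0.96, 4.11], [0.2, 2.71], [-2.98, 2.98]. Speed limits (rad/s): [2.39, 2.39, 3.14, 3.14, 3.14, 3.14].

### API

Orientations are given as a 3x3 rotation matrix whose columns are the frame's x, y, z axes.
In Python, from rig import read_state, eyes, job gives the robot as it stands.
- The arm moves only by the tool servo_tool, never from a script. Its argument "targets" is a list of rows, each a list of 3 entries, a list of its own where there are three numbers: the shift along the tool's x, y, z in cm, then the turn, a rotation vector about the tool's x, y, z in rad, then the closure in counts, from 0 (fully open) to 255 (shut). A call has 1 to 5 rows; each row is the pose to reach, as a shift and turn from the pose commanded when the call began, along the tool's axes at that moment; what a row does not reach only later rows make up. A row lasts 1/10 s, in which the tool goes at most 50 mm and 8.59 degrees, less where a joint would pass 70% of its speed; a pose out of reach is approached as far as the arm can. A call with a gripper value outside its range is refused whole. The fingers move at their own pace and stop on an object; "force" is the grip in N (left out, the last holds). Time passes only in rows, so rows that repeat a pose let the fingers close. It gives the time, the measured TCP pose, the force and the opening at its end, in the units of the state.
- read_state(): the state, without advancing time (a new reading comes with each control period).
- eyes.camera(name): name is "scene" or "side" or "wrist"; returns (picture, depth): 400x640x3 uint8, blue, green, red; 400x640 float32, m along the optical axis (not along the pixel's ray), 0 where there is no reading.
- eyes.camera_model(name): a dict with "mtx" (3x3 intrinsics, pixels), "k1" (the pictures are not rectified: a ray, as slopes to the right and down, at radius r is drawn at 1 + k1 r^2 times it, then the intrinsics apply), "R" (3x3) and "t" (3): a world point X has camera coordinates R X + t. Camera axes: x right, y down, z forward; pixel columns grow to the right and rows downward; lengths in m; the calibration is good to about 2 mm. A picture is of the moment at which its call begins: read the wrist's pose just before it. camera_model takes no time and is no camera call; for the wrist camera it gives the pose at the moment of the call.
- job.close_job(): hands the job in, once; it reports no verdict.
The state is a dict: "clock": time; "qpos": joint angles; "joint_velocities": joint speeds; "effort": joint torques, N m; "tcp_pos": TCP position; "tcp_rot": TCP orientation; "contact_force": force on the tool from outside, world axes, zero at the start; "torque": the same for the moment, N m; "gripper_width": finger opening in m.
Only numpy, scipy, OpenCV 4.12 (cv2) and the standard library are available. Lean on these libraries where they do the work, as an engineer would, in place of code of your own. Each camera call takes 0.05 s, during which the arm holds its last target.

## Working session

There is one attempt and no reset: what is moved stays moved. The work goes in short steps, Python scripts to look and compute and a tool call to move; the robot and the scene stay as the last step left them, time stands still between calls to the robot, and variables do not carry over. Pictures are saved under pics/ and viewed, and the job is handed in when it is done.

Besides the shell and the picture viewer there is one more tool, called after "Request:" as a command line: name --argument value ..., lists and objects as JSON in quotes. servo_tool: Moves the arm, as the interface text tells. Its arguments: {"type":"object","properties":{"targets":{"type":"array"},"force":{"type":"number"}},"required":["targets"]}

```bash
ls; mkdir -p pics
python3 - <<'E'
from rig import read_state, eyes, job
import cv2,numpy as np
s=read_state();print({k:np.round(v,3).tolist() for k,v in s.items()})
for n in ("scene","side"):
    p,d=eyes.camera(n);cv2.imwrite(f"pics/{n}0.png",p);np.save(f"pics/{n}0.npy",d)
    m=eyes.camera_model(n);print(n,{k:np.round(v,4).tolist() for k,v in m.items()})
E
```

```text
pics
{'clock': 0.0, 'qpos': [1.063, 0.359, 1.511, 0.0, 1.272, -0.115], 'joint_velocities': [0.001, -0.0, -0.0, 0.0, -0.0, -0.001], 'effort': [-0.001, -51.537, -27.073, 0.067, 0.035, -0.0], 'tcp_pos': [0.229, 0.554, 0.222], 'tcp_rot': [[0.383, 0.924, -0.001], [0.924, -0.383, -0.002], [-0.002, -0.0, -1.0]], 'contact_force': [0.237, 0.013, 0.617], 'torque': [-0.083, 0.008, 0.024], 'gripper_width': 0.088}
scene {'mtx': [[472.9505, 0.0, 321.57], [0.0, 472.9505, 194.9268], [0.0, 0.0, 1.0]], 'k1': -0.0943, 'R': [[0.5618, -0.8273, -0.0039], [-0.6379, -0.4302, -0.6388], [0.5268, 0.3614, -0.7694]], 't': [-0.2842, 0.4329, 1.2872]}
side {'mtx': [[450.1076, 0.0, 320.7813], [0.0, 450.1076, 210.1335], [0.0, 0.0, 1.0]], 'k1': -0.0962, 'R': [[0.8991, -0.4376, 0.0135], [-0.2169, -0.472, -0.8545], [0.3803, 0.7653, -0.5193]], 't': [-0.4672, 0.2232, 1.026]}
```

View pics/scene0.png

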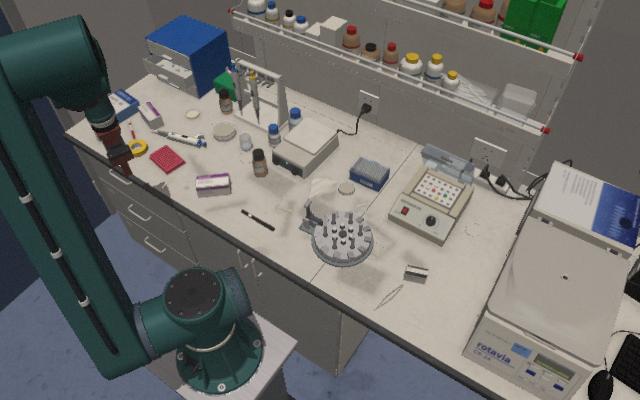

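View pics/side0.png

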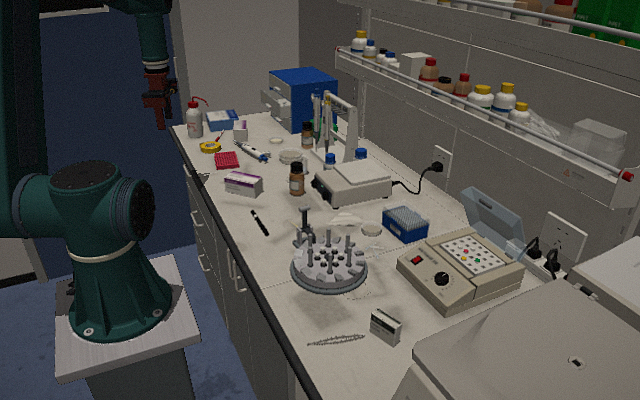

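Both views show the carousel, at about (342,237) in the scene picture and (330,265) in the side picture. The pawl is on its left/far side, at about (310,215) in scene and (304,225) in side. I'll enlarge both.

Run:
```python
import cv2
p=cv2.imread("pics/scene0.png")[170:280,270:400];cv2.imwrite("pics/sc_c.png",cv2.resize(p,None,fx=6,fy=5.4,interpolation=cv2.INTER_CUBIC) if 0 else cv2.resize(p,None,fx=5,fy=5,interpolation=cv2.INTER_CUBIC))
p=cv2.imread("pics/side0.png")[195:305,260:390];cv2.imwrite("pics/si_c.png",cv2.resize(p,None,fx=5,fy=5,interpolation=cv2.INTER_CUBIC))
```

```text
(no output)
```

View pics/sc_c.png

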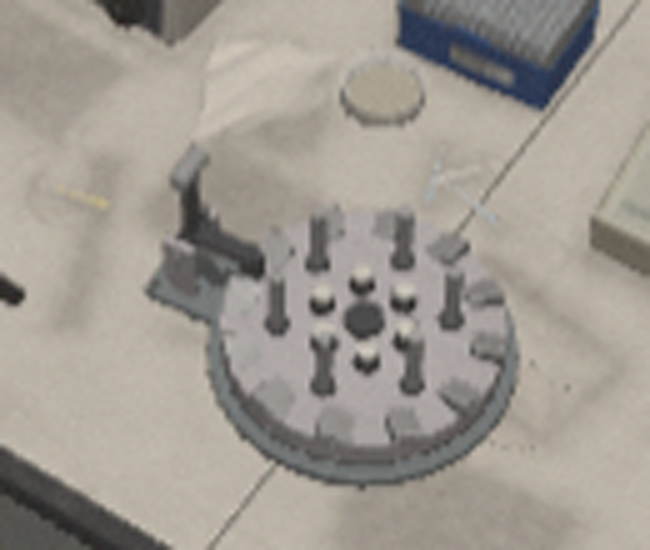

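View pics/si_c.png

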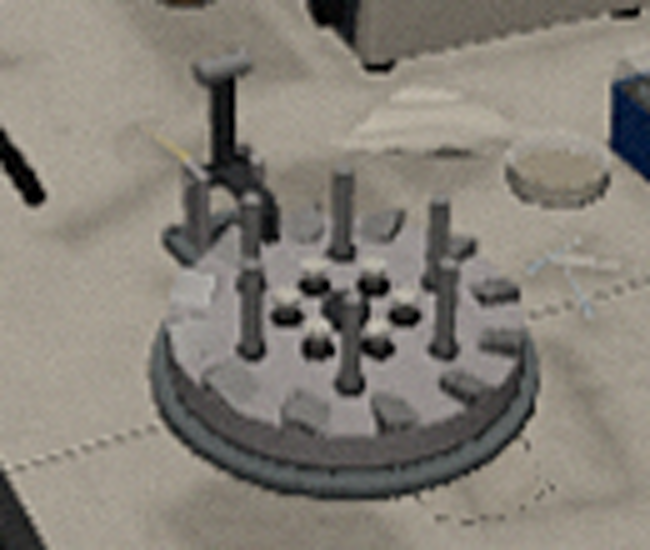

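Scene crop: post tops at (320,213), (404,213), (454,274), (414,343), (323,342) and (276,278), with the bar at (190,165). Side crop: post tops at (343,172), (440,202), (449,262), (349,297), (250,265) and (251,200), with the bar at (222,67). I'll fit the carousel pose to these, and locate the bystanders.

```bash
cat > h.py <<'E'
import numpy as np,cv2
from scipy.optimize import least_squares
def proj(m,X):
    X=np.atleast_2d(X);c=X@np.array(m["R"]).T+np.array(m["t"]);s=c[:,:2]/c[:,2:]
    s=s*(1+m["k1"]*(s**2).sum(1,keepdims=True));K=np.array(m["mtx"])
    return s*[K[0,0],K[1,1]]+K[:2,2]
def ray(m,uv):
    K=np.array(m["mtx"]);d=(np.array(uv,float)-K[:2,2])/[K[0,0],K[1,1]];s=d.copy()
    for _ in range(20): s=d/(1+m["k1"]*(s@s))
    R=np.array(m["R"]);return -R.T@np.array(m["t"]),R.T@np.array([s[0],s[1],1])
def atz(m,uv,z):
    o,d=ray(m,uv);return o+d*(z-o[2])/d[2]
def model(cx,cy,yaw,w):
    a=yaw+w+np.radians(60)*np.arange(6)
    P=np.c_[cx+.055*np.cos(a),cy+.055*np.sin(a),np.full(6,.09)]
    return P
E
cat > fit.py <<'E'
from h import *
from rig import eyes
S=np.array([(320,213),(404,213),(454,274),(414,343),(323,342),(276,278)])/5+[270-.4,170-.4+.3]
D=np.array([(343,172),(440,202),(449,262),(349,297),(250,265),(251,200)])/5+[260-.4,195-.4+.3]
ms,md=eyes.camera_model("scene"),eyes.camera_model("side")
hs=np.array([364,318])/5+[269.6,169.6]
bs=np.array([190,165])/5+[269.6,169.6]; bd=np.array([222,67])/5+[259.6,194.6]
for n,m,L in(("s",ms,S),("d",md,D)):
    P=np.array([atz(m,u,.09) for u in L]);print(n,P.round(4).tolist(),P.mean(0))
    c=P.mean(0);print(np.degrees(np.arctan2(*(P-c)[:,1::-1].T)).round(1),np.linalg.norm(P-c,axis=1).round(4))
print("hub",atz(ms,hs,.044)); print("bar",atz(ms,bs,.118),atz(md,bd,.118))
# bystanders at z
E
python3 fit.py
```

```text
s [[0.5246, -0.0333, 0.09], [0.554, -0.077, 0.09], [0.5311, -0.1275, 0.09], [0.4738, -0.1342, 0.09], [0.4438, -0.0884, 0.09], [0.4674, -0.0385, 0.09]] [ 0.49912481 -0.0831458   0.09      ]
[  62.9    6.4  -54.2 -116.4 -174.5  125.4] [0.056  0.0553 0.0547 0.057  0.0555 0.0547]
d [[0.5227, -0.0343, 0.09], [0.5548, -0.079, 0.09], [0.534, -0.1257, 0.09], [0.4775, -0.1304, 0.09], [0.4458, -0.0875, 0.09], [0.4694, -0.0375, 0.09]] [ 0.50069053 -0.08239078  0.09      ]
[  65.4    3.6  -52.5 -115.8 -174.7  124.9] [0.0529 0.0542 0.0547 0.0533 0.0551 0.0547]
hub [ 0.501349   -0.08253913  0.044     ]
bar [0.49356222 0.04365511 0.118     ] [0.49083096 0.04552819 0.118     ]
```

Request:
servo_tool --targets '[[[-3.2,3.6,0],[0,0,-0.11],255],[[-6.5,7.2,0],[0,0,-0.22],255],[[-9.8,11,0],[0,0,-0.33],255],[[-13,14.6,0],[0,0,-0.456],255],[[-16,18,0],[0,0,-0.456],255]]' --force 10

```text
clock: 0.6
tcp_pos: [0.3349, 0.3355, 0.2224]
tcp_rot: [[-0.067, 0.998, -0.0], [0.998, 0.067, -0.001], [-0.001, -0.0, -1.0]]
contact_force: [0.5, 0.4, 0.7]
gripper_width: 0.0513
```

```bash
cat > go.py <<'E'
import sys
from h import *
from rig import read_state
s=read_state();R=np.array(s["tcp_rot"]);p=np.array(s["tcp_pos"])
C=np.array([.5003,-.0828,0]);yaw=np.radians(3.6)
W=np.array([[np.cos(yaw),-np.sin(yaw),0],[np.sin(yaw),np.cos(yaw),0],[0,0,1]])
print("t",s["clock"],"tcp_c mm",((p-C)@W*1000).round(1),"xaz",np.degrees(np.arctan2(R[1,0],R[0,0])).round(2),"zax",R[:,2].round(3),"F",np.round(s["contact_force"],2),"w",s["gripper_width"])
for a in sys.argv[1:]:
    t=C+W@(np.array(eval(a))/1000);print(a,"tool shift cm",(R.T@(t-p)*100).round(2))
E
python3 go.py "(0,92,220)" "(0,92,95)"
python3 - <<'E'
from h import *
from rig import eyes
m=eyes.camera_model("scene")
for n,u in dict(bottle=(260,175),petri=(346,188),marker=(258,218),timer=(415,277),box=(213,190),forceps=(388,298)).items(): print(n,atz(m,u,0).round(3))
E
```

```text
t 0.6 tcp_c mm [-138.8  427.8  222.4] xaz 93.84 zax [-0.    -0.001 -1.   ] F [0.52 0.42 0.68] w 0.05131298774676488
(0,92,220) tool shift cm [-33.64  13.74   0.25]
(0,92,95) tool shift cm [-33.64  13.75  12.75]
bottle [0.577 0.318 0.   ]
petri [0.699 0.027 0.   ]
marker [0.422 0.201 0.   ]
timer [ 0.514 -0.339  0.   ]
box [0.429 0.411 0.   ]
forceps [ 0.406 -0.305  0.   ]
```

Request:
servo_tool --targets '[[[-4.6,1.9,0],[0,0,0],255],[[-9.2,3.8,0],[0,0,0],255],[[-13.8,5.7,0],[0,0,0],255],[[-18.4,7.6,0],[0,0,0],255],[[-23,9.4,0],[0,0,0],255]]'

```text
clock: 1.1
tcp_pos: [0.4434, 0.112, 0.2226]
tcp_rot: [[-0.063, 0.998, 0.0], [0.998, 0.063, 0.0], [0.0, 0.0, -1.0]]
contact_force: [0.5, -0.5, 0.2]
gripper_width: 0.0113
```

Request:
servo_tool --targets '[[[-4,1.6,0],[0,0,0],255],[[-8,3.2,0],[0,0,0],255],[[-10.6,4.3,0],[0,0,0],255],[[-10.6,4.3,0],[0,0,0],255]]'

```text
clock: 1.5
tcp_pos: [0.4944, 0.0078, 0.2225]
tcp_rot: [[-0.059, 0.998, 0.001], [0.998, 0.059, -0.001], [-0.001, 0.001, -1.0]]
contact_force: [-1.1, 0.4, 0.5]
gripper_width: 0.0008
```

```bash
python3 go.py "(0,92,95)"
cat > pic.py <<'E'
import sys,cv2
from rig import eyes
n,name,x0,y0,x1,y1,f=sys.argv[1],sys.argv[2],*map(int,sys.argv[3:8])
p,d=eyes.camera(n);cv2.imwrite("pics/"+name+".png",cv2.resize(p[y0:y1,x0:x1],None,fx=f,fy=f,interpolation=cv2.INTER_CUBIC))
E
python3 pic.py wrist w1 0 0 640 400 1; python3 pic.py side s1 260 150 400 305 3
```

```text
t 1.5 tcp_c mm [-2.000e-01  9.080e+01  2.225e+02] xaz 93.41 zax [ 0.001 -0.001 -1.   ] F [-1.11  0.36  0.5 ] w 0.0007915329255551119
(0,92,95) tool shift cm [1.400e-01 1.000e-02 1.275e+01]
```

View pics/w1.png

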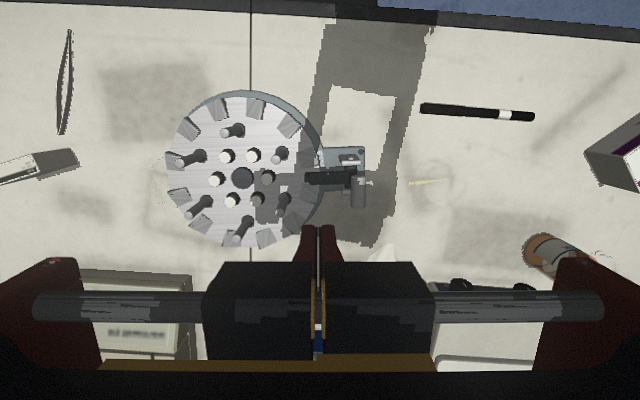

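View pics/s1.png

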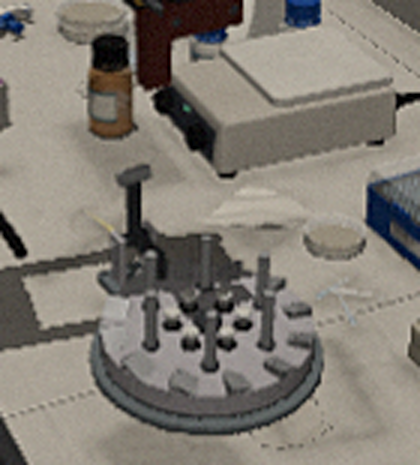

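The wrist picture shows the carousel sharply, with the hub at (243,178) and the bar near (357,190). I'll enlarge it to refine the pose.

Run:
```python
import cv2
p=cv2.imread("pics/w1.png")[85:255,160:380];cv2.imwrite("pics/w1c.png",cv2.resize(p,None,fx=3.5,fy=3.5,interpolation=cv2.INTER_CUBIC))
```

```text
(no output)
```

View pics/w1c.png

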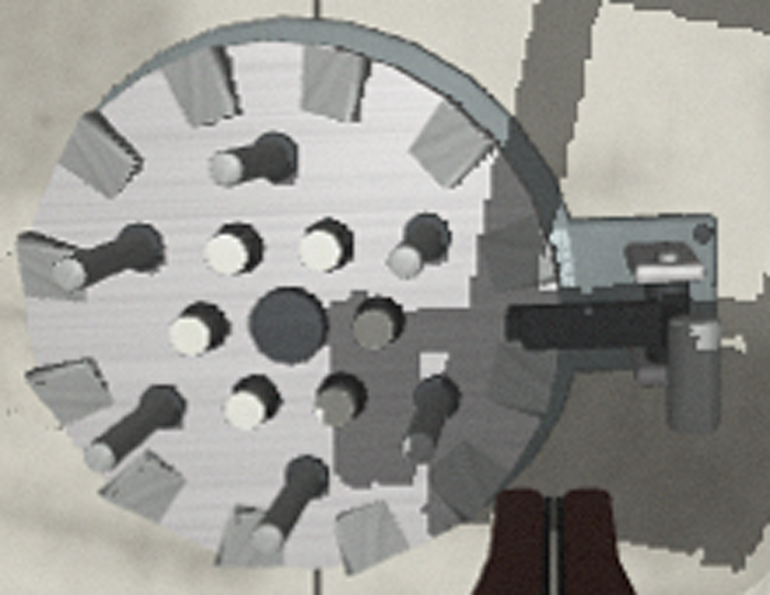

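In the wrist crop, the post tops are at (226,168), (405,261), (418,446), (268,538), (101,455) and (70,271), with the bar centre at about (693,376). The finger tips are at (555,490).

Run:
```python
from h import *
from rig import eyes
m=eyes.camera_model("wrist")
cv=lambda u:np.array(u)/3.5+[159.6,84.6]
P=np.array([atz(m,cv(u),.09) for u in [(226,168),(405,261),(418,446),(268,538),(101,455),(70,271)]])
c=P.mean(0);print(P.round(4).tolist(),c.round(4));print(np.degrees(np.arctan2(*(P-c)[:,1::-1].T)).round(1),np.linalg.norm(P-c,axis=1).round(4))
b=atz(m,cv((693,376)),.118);print("hub",atz(m,cv((289,325)),.044),"bar",b,"az",np.degrees(np.arctan2(*(b-c)[1::-1])),np.linalg.norm((b-c)[:2]))
```

```text
[[0.4447, -0.0821, 0.09], [0.4673, -0.0325, 0.09], [0.5217, -0.0273, 0.09], [0.5538, -0.0717, 0.09], [0.5304, -0.1208, 0.09], [0.4759, -0.1267, 0.09]] [ 0.499  -0.0768  0.09  ]
[-174.5  125.5   65.4    5.4  -54.4 -114.8] [0.0545 0.0545 0.0545 0.0551 0.054  0.0549]
hub [ 0.4984386  -0.07605908  0.044     ] bar [0.48819476 0.04683284 0.118     ] az 94.98662834673748 0.12414681854215114
```

```bash
python3 go.py "(0,92,95)"
python3 - <<'E'
from h import *
from rig import eyes,read_state
p=read_state()["tcp_pos"]
for n in("side","scene","wrist"): print(n,proj(eyes.camera_model(n),p))
E
python3 pic.py scene c2 250 130 400 280 4;python3 pic.py side s2 240 150 390 300 4;python3 pic.py wrist w2 0 0 640 400 1
```

```text
t 1.6 tcp_c mm [ -2.2  93.9 222.2] xaz 93.52 zax [-0.001  0.001 -1.   ] F [0.09 0.95 0.14] w 0.0003225998093718634
(0,92,95) tool shift cm [-0.2   0.24 12.72]
side [[310.04413299 178.18527746]]
scene [[315.5867291  185.44900755]]
wrist [[318.03630745 241.47582239]]
```

View pics/c2.png

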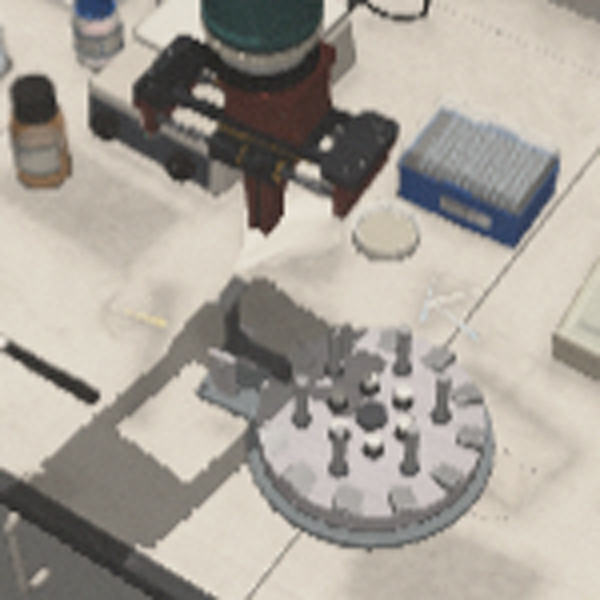

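View pics/s2.png

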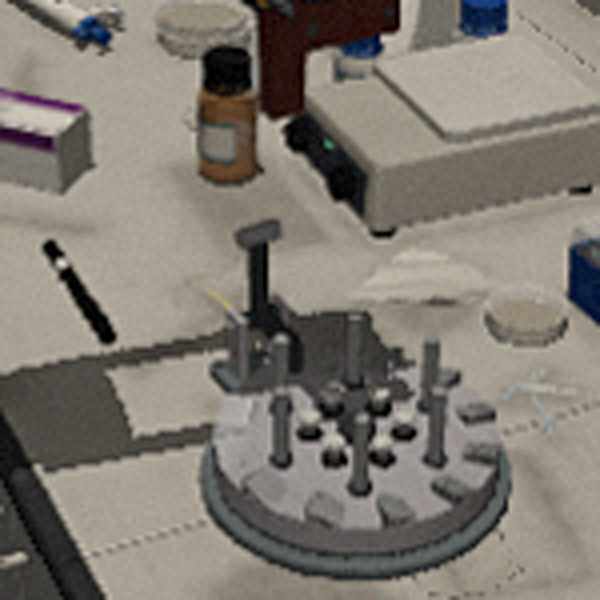

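The fingertips match the projected TCP to about 1 px in both fixed views: (264,229) against (262,222) in the scene crop, and (281,115) against (280,113) in side. Next I'll lower inside the bar.

Request:
servo_tool --targets '[[[-0.1,0.1,4],[0,0,0],255],[[-0.1,0.1,8],[0,0,0],255],[[-0.1,0.1,12],[0,0,0],255],[[-0.1,0.1,12.4],[0,0,0],255],[[-0.1,0.1,12.4],[0,0,0],255]]'

```text
clock: 2.25
tcp_pos: [0.4926, 0.0109, 0.0984]
tcp_rot: [[-0.065, 0.998, -0.003], [0.998, 0.065, 0.0], [0.0, -0.003, -1.0]]
contact_force: [0.0, -0.4, 0.2]
gripper_width: 0.0009
```

```bash
python3 go.py "(0,92,95)"; python3 pic.py scene c3 250 130 400 280 4;python3 pic.py side s3 240 150 390 300 4;python3 pic.py wrist w3 0 0 640 400 1; python3 go.py
python3 - <<'E'
from h import *
from rig import eyes,read_state
p=read_state()["tcp_pos"]
for n in("side","scene","wrist"): print(n,proj(eyes.camera_model(n),p))
E
```

```text
t 2.25 tcp_c mm [-1.8 94.  98.4] xaz 93.7 zax [-0.003  0.    -1.   ] F [ 0.02 -0.44  0.21] w 0.0008876875438332879
(0,92,95) tool shift cm [-0.2   0.18  0.34]
t 2.4 tcp_c mm [  0.9  93.1 100.6] xaz 93.66 zax [ 0.003 -0.    -1.   ] F [0.69 0.27 1.44] w 0.0008997005629505464
side [[311.18490746 219.74708507]]
scene [[316.85275662 210.42170584]]
wrist [[318.06035584 241.47104247]]
```

View pics/c3.png

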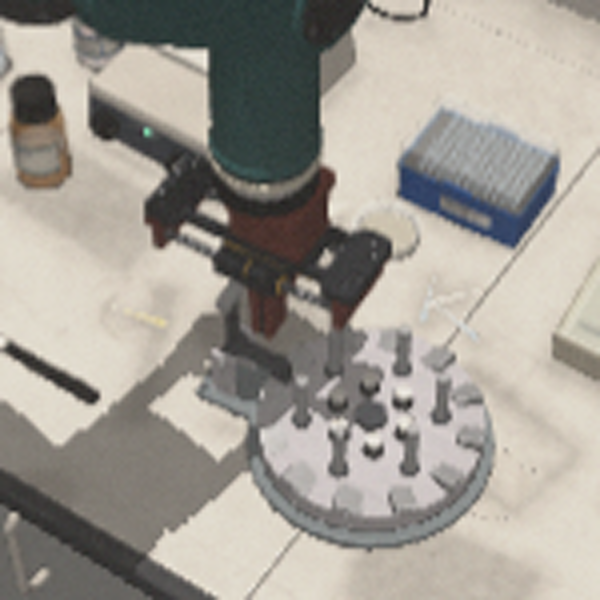

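View pics/s3.png

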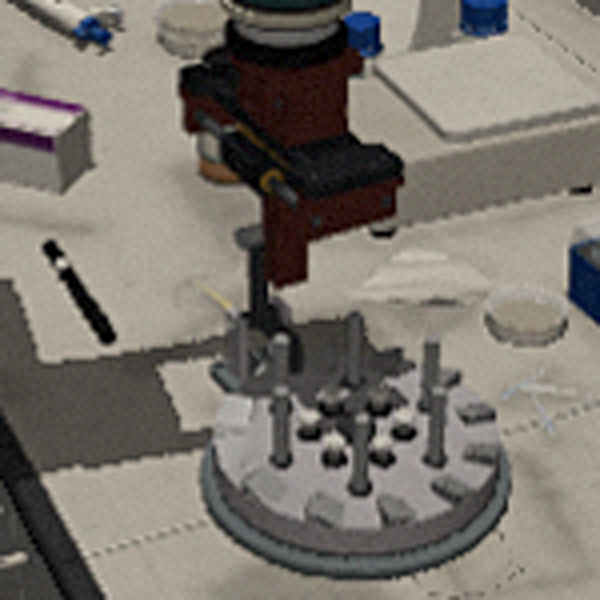

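View pics/w3.png

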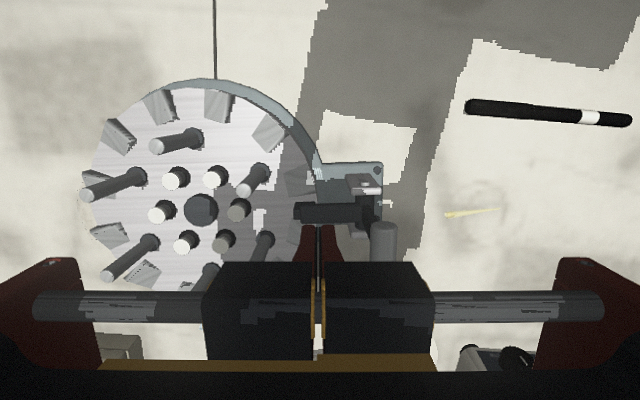

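The wrist picture shows the bar around (384,240), level with the fingertips at (318,241), with a clear gap between them. I'll compute where the bar is relative to the tip.

Run:
```python
from h import *
from rig import eyes
m=eyes.camera_model("wrist")
C=np.array([.5003,-.0828,0]);y=np.radians(3.6);W=np.array([[np.cos(y),-np.sin(y),0],[np.sin(y),np.cos(y),0],[0,0,1]])
for n,u,z in(("bar",(384,241),.118),("hub",(201,210),.044),("p",(160,146),.09),("p",(243,186),.09),("p",(86,191),.09),("barL",(371,241),.118),("barR",(397,241),.118)): print(n,((atz(m,u,z)-C)@W*1000).round(1))
```

```text
bar [ -7.4 127.3 118. ]
hub [ 1.   3.6 44. ]
p [-53.1   2.8  90. ]
p [-29.6  48.8  90. ]
p [-26.4 -46.   90. ]
barL [ -7.4 120.5 118. ]
barR [ -7.5 134.1 118. ]
```

Request:
servo_tool --targets '[[[0.8,0.3,0.4],[0,0,0],255],[[1.6,0.3,0.4],[0,0,0],255],[[2.4,0.3,0.4],[0,0,0],255],[[3.0,0.3,0.4],[0,0,0],255],[[3.6,0.3,0.4],[0,0,0],255]]'

```text
clock: 2.9
tcp_pos: [0.4943, 0.0468, 0.0948]
tcp_rot: [[-0.064, 0.998, -0.0], [0.998, 0.064, -0.0], [-0.0, -0.0, -1.0]]
contact_force: [-0.1, -0.8, 0.1]
gripper_width: 0.0002
```

Request:
servo_tool --targets '[[[0.5,0,0],[0,0,0],255],[[1.0,0,0],[0,0,0],255],[[1.2,0,0],[0,0,0],255],[[1.2,0,0],[0,0,0],255]]'

```text
clock: 3.3
tcp_pos: [0.4936, 0.0583, 0.0946]
tcp_rot: [[-0.064, 0.998, -0.0], [0.998, 0.064, -0.0], [-0.0, -0.0, -1.0]]
contact_force: [-0.9, 0.1, -0.2]
gripper_width: 0.0004
```

```bash
python3 go.py; python3 pic.py scene c4 250 130 400 280 4;python3 pic.py side s4 240 150 390 300 4
```

```text
t 3.3 tcp_c mm [  2.1 141.2  94.6] xaz 93.64 zax [-0. -0. -1.] F [-0.86  0.15 -0.24] w 0.00037760383804861614
```

View pics/c4.png

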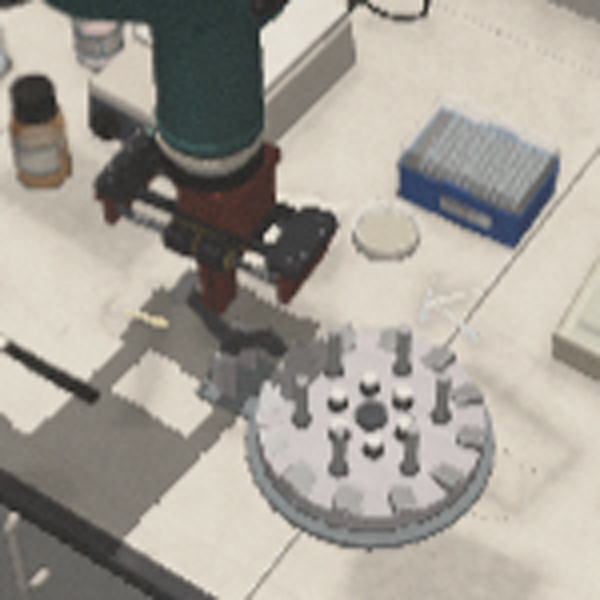

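View pics/s4.png

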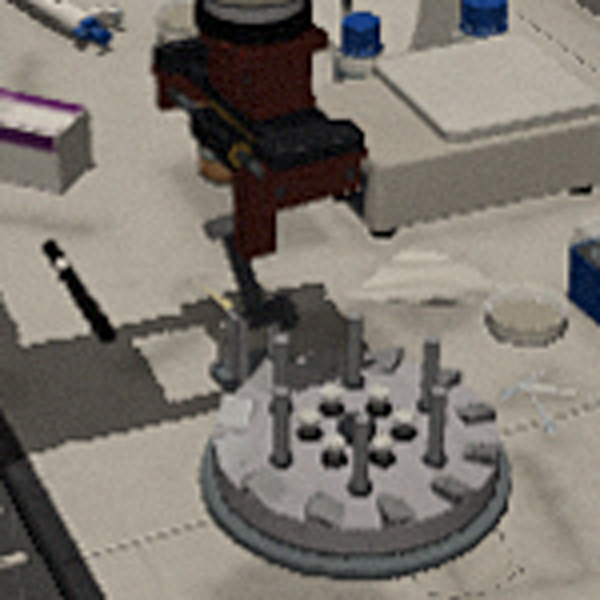

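The pawl is tipped out, with the bar at (215,228) in the side crop. I'll back off, rise, and check that it stays lifted.

Request:
servo_tool --targets '[[[-1.2,0,0],[0,0,0],255],[[-1.2,0,-3],[0,0,0],255],[[-5,-1.5,-3.5],[0,0,0],255],[[-9,-3,-3.5],[0,0,0],255],[[-13,-4.5,-3.5],[0,0,0],255]]'

```text
clock: 3.9
tcp_pos: [0.4568, -0.0766, 0.1302]
tcp_rot: [[-0.064, 0.998, 0.001], [0.998, 0.064, -0.001], [-0.001, 0.001, -1.0]]
contact_force: [1.7, -0.8, 0.4]
gripper_width: 0.0005
```

Request:
servo_tool --targets '[[[-4,-1,0],[0,0,0],255],[[-4,-1,0],[0,0,0],255],[[-4,-1,0],[0,0,0],255]]'

```text
clock: 4.2
tcp_pos: [0.4492, -0.1165, 0.1297]
tcp_rot: [[-0.06, 0.998, -0.0], [0.998, 0.06, 0.0], [0.0, -0.0, -1.0]]
contact_force: [-0.2, 0.0, 0.5]
gripper_width: 0.0004
```

```bash
python3 go.py "(-53,-30,62)"; python3 pic.py wrist w5 0 0 640 400 1;python3 pic.py side s5 240 150 390 300 4;python3 go.py "(-53,-30,62)"; python3 -c "
from h import *
from rig import eyes
m=eyes.camera_model('wrist');np.savez('w5.npz',**{k:m[k] for k in('mtx','k1','R','t')})"
```

```text
t 4.2 tcp_c mm [-53.1 -30.4 129.7] xaz 93.42 zax [-0.  0. -1.] F [-0.2   0.03  0.46] w 0.000367646469957596
(-53,-30,62) tool shift cm [0.04 0.01 6.77]
t 4.3 tcp_c mm [-52.9 -28.7 129.6] xaz 93.6 zax [-0.  0. -1.] F [ 0.27 -0.16  0.23] w 0.0004007971794630413
(-53,-30,62) tool shift cm [-0.13 -0.01  6.76]
```

View pics/w5.png

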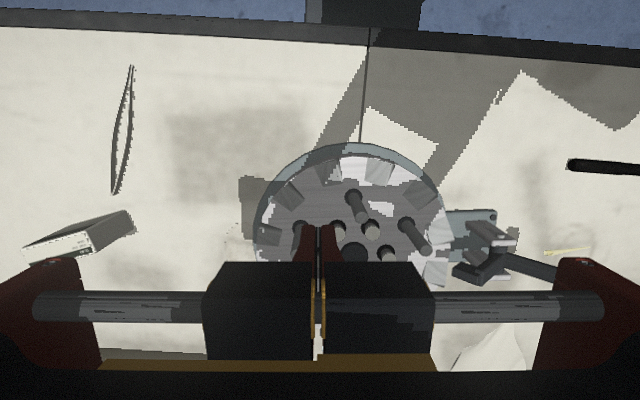

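View pics/s5.png

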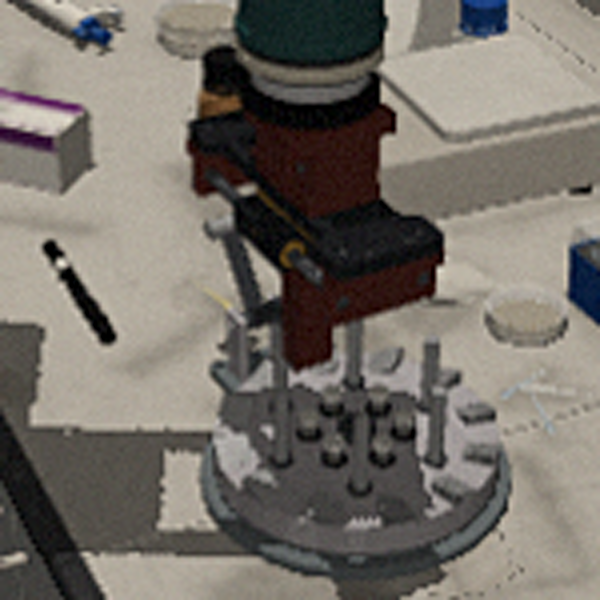

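The pawl stays lifted; in the side crop the bar is still at (215,228). Before descending I'll check where the posts project relative to the tip.

Run:
```python
from h import *
m=dict(np.load('w5.npz'))
C=np.array([.5003,-.0818,0]);y=np.radians(3.6);W=np.array([[np.cos(y),-np.sin(y),0],[np.sin(y),np.cos(y),0],[0,0,1]])
for a in (121.4,181.4,241.4):
    for z in(90,35):
        t=np.radians(a);print(a,z,proj(m,C+W@np.array([55*np.cos(t),55*np.sin(t),z])/1000).round())
p=cv2.imread("pics/w5.png")[140:290,230:460];cv2.imwrite("pics/w5c.png",cv2.resize(p,None,fx=3.4,fy=3.4,interpolation=cv2.INTER_CUBIC))
```

```text
121.4 90 [[423. 249.]]
121.4 35 [[402. 222.]]
181.4 90 [[358. 215.]]
181.4 35 [[350. 194.]]
241.4 90 [[293. 252.]]
241.4 35 [[297. 225.]]
```

View pics/w5c.png

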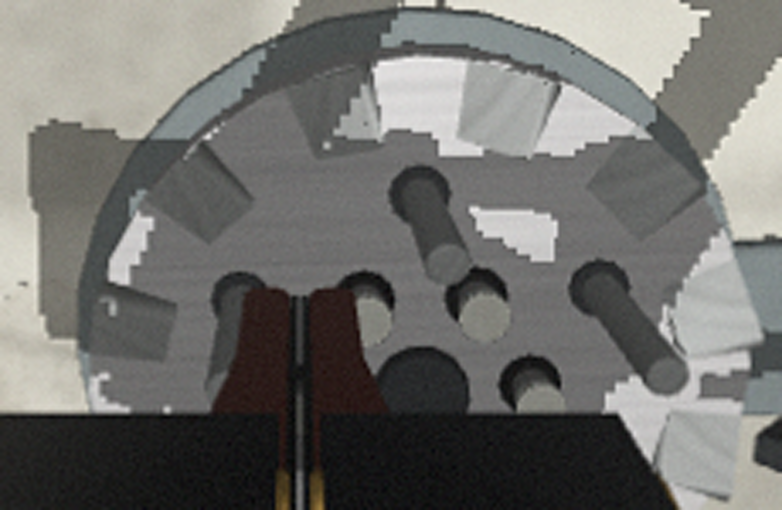

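The post being pushed has its top at (361,217) in the wrist picture, against (358,215) predicted. The gap on both sides is clear, so I'll descend.

Request:
servo_tool --targets '[[[0,0,3.5],[0,0,0],255],[[0,0,6.6],[0,0,0],255],[[0,0,6.6],[0,0,0],255]]'

```text
clock: 4.6
tcp_pos: [0.4469, -0.1127, 0.061]
tcp_rot: [[-0.065, 0.998, -0.006], [0.998, 0.065, 0.003], [0.003, -0.006, -1.0]]
contact_force: [-0.6, 0.0, 0.7]
gripper_width: 0.0004
```

Request:
servo_tool --targets '[[[0.7,0,0],[0,0,0],255],[[1.4,0,0],[0,0,0],255],[[2.1,0,0],[0,0,0],255],[[2.8,0,0],[0,0,0],255],[[3.4,0,0],[0,0,0],255]]'

```text
clock: 5.1
tcp_pos: [0.4488, -0.0809, 0.0647]
tcp_rot: [[-0.063, 0.998, 0.003], [0.998, 0.064, -0.001], [-0.001, 0.003, -1.0]]
contact_force: [2.6, -2.4, 0.9]
gripper_width: 0.0004
```

Request:
servo_tool --targets '[[[0.1,0,0],[0,0,0],255],[[0.1,0,0],[0,0,0],255]]'

```text
clock: 5.3
tcp_pos: [0.4471, -0.0797, 0.0638]
tcp_rot: [[-0.064, 0.998, -0.0], [0.998, 0.064, 0.0], [0.0, -0.0, -1.0]]
contact_force: [-0.4, 0.2, -0.4]
gripper_width: 0.0003
```

```bash
python3 go.py; python3 pic.py wrist w6 160 100 500 320 2;python3 go.py; python3 -c "
from h import *
from rig import eyes
m=eyes.camera_model('wrist');np.savez('w6.npz',**{k:m[k] for k in('mtx','k1','R','t')})";  python3 pic.py scene c6 250 130 400 280 4;python3 pic.py side s6 240 150 390 300 4
```

```text
t 5.3 tcp_c mm [-52.9   6.4  63.8] xaz 93.65 zax [-0.  0. -1.] F [-0.44  0.21 -0.36] w 0.0002997165056353454
t 5.35 tcp_c mm [-53.1   6.3  63.7] xaz 93.63 zax [-0.001  0.    -1.   ] F [-0.72 -0.47  0.73] w 0.0005764127580950555
```

View pics/w6.png

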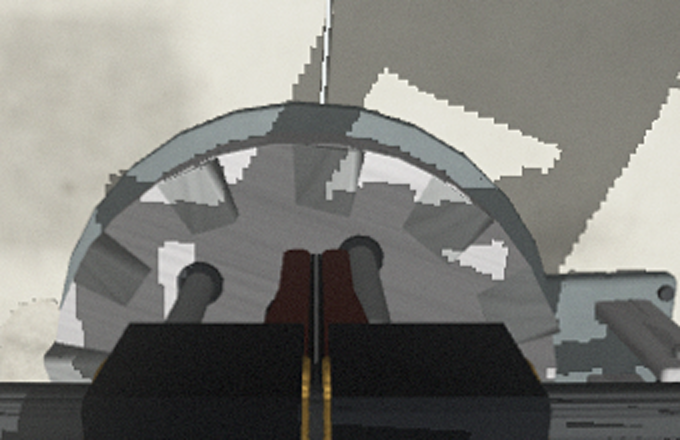

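View pics/c6.png

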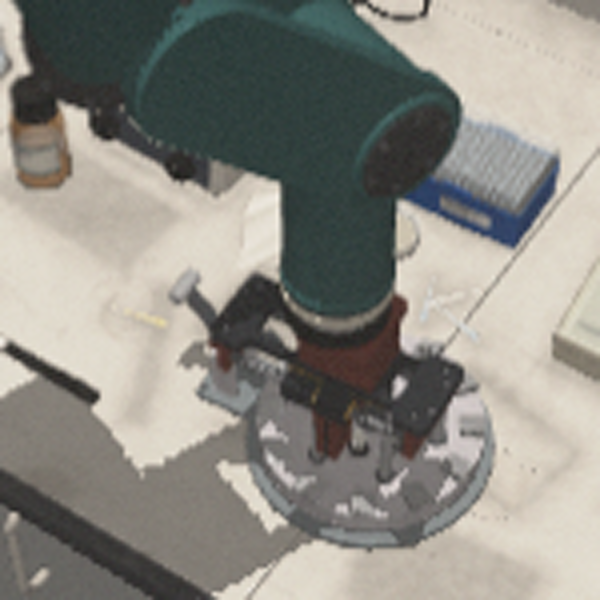

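View pics/s6.png

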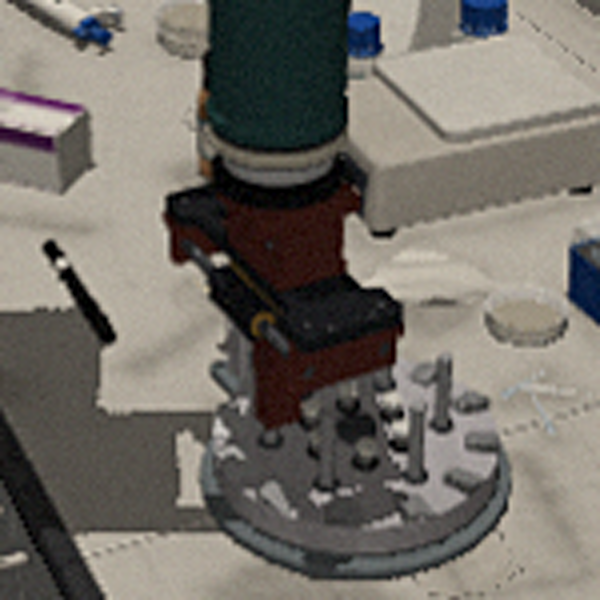

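The wheel has turned. In the full wrist picture the post bases are at (341,227.5) and (260.5,241.5).

Run:
```python
from h import *
m=dict(np.load('w6.npz'))
C=np.array([.5003,-.0798,0]);y=np.radians(3.6);W=np.array([[np.cos(y),-np.sin(y),0],[np.sin(y),np.cos(y),0],[0,0,1]])
a=(atz(m,(341,227.5),.035)-C)@W*1000;b=(atz(m,(260.5,241.5),.035)-C)@W*1000
print(a,b,np.linalg.norm(a-b),"angA",np.degrees(np.arctan2(a[1],a[0])),"angB",np.degrees(np.arctan2(b[1],b[0])))
# two points -> angle: chord dir for w: posts at 180+w and 240+w
d=a-b;az=np.degrees(np.arctan2(d[1],d[0]));e=np.array([np.cos(np.pi)-np.cos(np.pi*4/3),np.sin(np.pi)-np.sin(np.pi*4/3)])
print("wheel deg from chord",az-np.degrees(np.arctan2(e[1],e[0])))
```

```text
[-50.4892506   18.84767291  35.        ] [-40.10049337 -36.08928194  35.        ] 55.910600821825454 angA 159.52936121318805 angB -138.01370487173855
wheel deg from chord -19.291630332656908
```

Request:
servo_tool --targets '[[[0.4,0,0],[0,0,0],255],[[0.8,0,0],[0,0,0],255],[[0.8,0,0],[0,0,0],255],[[0.8,0,0],[0,0,0],255]]'

```text
clock: 5.85
tcp_pos: [0.4465, -0.0718, 0.0636]
tcp_rot: [[-0.063, 0.998, -0.001], [0.998, 0.063, 0.0], [0.0, -0.001, -1.0]]
contact_force: [0.7, -0.2, 0.5]
gripper_width: 0.0005
```

Request:
servo_tool --targets '[[[-1.0,0,0],[0,0,0],255],[[-1.0,0,-4],[0,0,0],255],[[-1.0,-2,-9],[0,0,0],255],[[-1,-6,-11],[0,0,0],255],[[-1,-10,-13],[0,0,0],255]]'

```text
clock: 6.35
tcp_pos: [0.3471, -0.0892, 0.1951]
tcp_rot: [[-0.064, 0.998, 0.001], [0.998, 0.064, -0.001], [-0.001, 0.001, -1.0]]
contact_force: [0.6, 0.6, 0.3]
gripper_width: 0.0007
```

Request:
servo_tool --targets '[[[6,0,0],[0,0,0],255],[[6,0,0],[0,0,0],255],[[6,0,0],[0,0,0],255],[[6,0,0],[0,0,0],255]]'

```text
clock: 6.75
tcp_pos: [0.3443, -0.0289, 0.1936]
tcp_rot: [[-0.065, 0.998, -0.0], [0.998, 0.065, -0.001], [-0.001, -0.0, -1.0]]
contact_force: [0.9, -0.6, 0.8]
gripper_width: 0.0005
```

```bash
python3 go.py; python3 pic.py wrist w7 0 0 640 400 1;python3 go.py; python3 -c "
from h import *
from rig import eyes
m=eyes.camera_model('wrist');np.savez('w7.npz',**{k:m[k] for k in('mtx','k1','R','t')})";  python3 pic.py scene c7 250 130 400 280 4;python3 pic.py side s7 240 150 390 300 4
```

```text
t 6.75 tcp_c mm [-152.3   63.6  193.6] xaz 93.75 zax [-0.    -0.001 -1.   ] F [ 0.93 -0.57  0.79] w 0.00045868634643244553
t 6.8 tcp_c mm [-152.2   63.5  193.5] xaz 93.71 zax [-0.    -0.001 -1.   ] F [-0.01 -0.02 -0.82] w 0.0006352914028195582
```

View pics/w7.png

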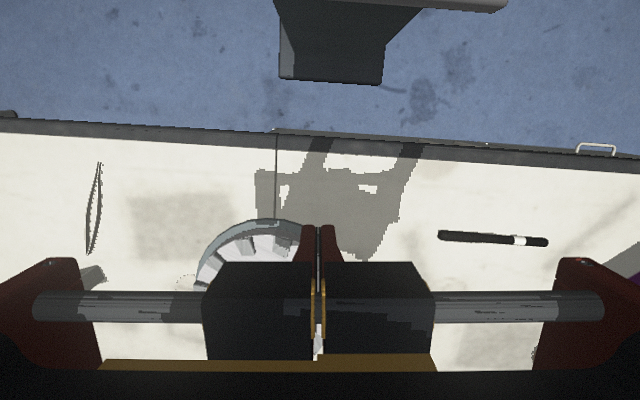

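View pics/c7.png

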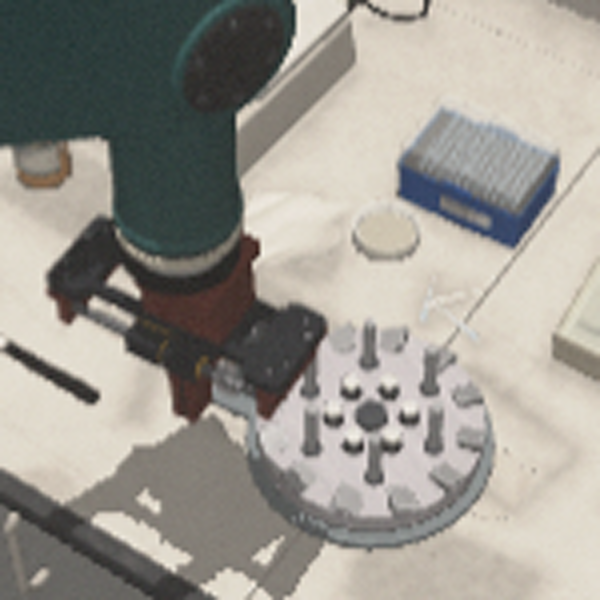

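View pics/s7.png

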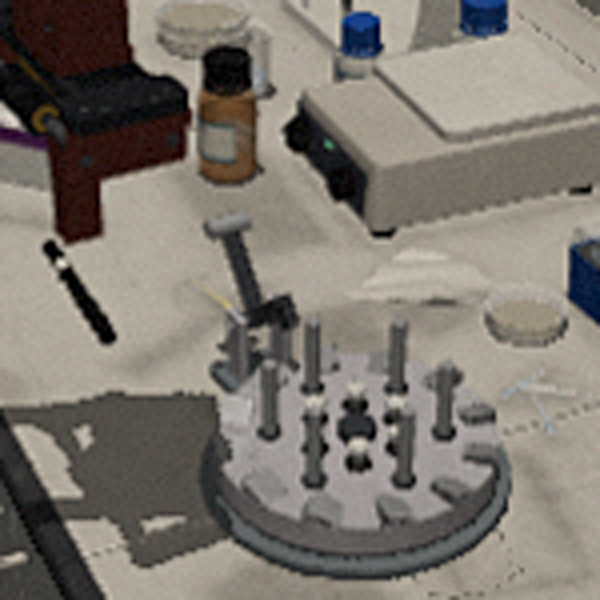

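The view from the side is clear. Post tops in the side crop: (313,325), (400,325), (445,370), (405,416), (314,418) and (267,366). In the scene crop: (371,325), (432,351), (436,410), (373,455), (312,410) and (311,362).

Run:
```python
from h import *
from rig import eyes
D=np.array([(313,325),(400,325),(445,370),(405,416),(314,418),(267,366)])/4+[239.6,149.6+.4]
S=np.array([(371,325),(432,351),(436,410),(373,455),(312,410),(311,362)])/4+[249.6,129.6+.4]
for n,L in(("side",D),("scene",S)):
    m=eyes.camera_model(n);P=np.array([atz(m,u,.09) for u in L]);c=P.mean(0)
    a=np.degrees(np.arctan2(*(P-c)[:,1::-1].T));r=(a-5.1+30+30)%60-30
    print(n,c,a.round(1),np.linalg.norm(P-c,axis=1).round(4),"shift mod60 rel -30:",r.round(1),r.mean())
p=cv2.imread("pics/s7.png");cv2.imwrite("pics/s7c.png",cv2.resize(p[200:580,180:530],None,fx=1.55,fy=1.55))
```

```text
side [ 0.49866964 -0.08598266  0.09      ] [  94.    34.2  -26.2  -85.9 -143.5  152. ] [0.0549 0.0561 0.0538 0.0549 0.0569 0.0555] shift mod60 rel -30: [-1.1 -0.9 -1.3 -1.   1.4 -3.1] -0.998873028982679
scene [ 0.49601537 -0.08551366  0.09      ] [  33.8  -21.5  -82.5 -147.1  150.9   99.3] [0.0578 0.057  0.0531 0.0645 0.0521 0.0518] shift mod60 rel -30: [-1.3  3.4  2.4 -2.2 -4.2  4.2] 0.3763324811569575
```

The wheel turned back about 30–31°, in line with one notch. Next I'll go over the pawl to its outer side.

Request:
servo_tool --targets '[[[3,3,0],[0,0,0],255],[[6,6,0],[0,0,0],255],[[9,9,0],[0,0,0],255],[[12,12,0],[0,0,0],255],[[14.8,15.2,0],[0,0,0],255]]'

```text
clock: 7.4
tcp_pos: [0.4873, 0.1301, 0.193]
tcp_rot: [[-0.064, 0.998, -0.001], [0.998, 0.064, -0.001], [-0.0, -0.001, -1.0]]
contact_force: [0.3, -0.4, 0.7]
gripper_width: 0.0004
```

Request:
servo_tool --targets '[[[0,0,0],[0,0,0],255],[[0,0,4],[0,0,0],255],[[0,0,8],[0,0,0],255],[[0,0,10.4],[0,0,0],255],[[0,0,10.4],[0,0,0],255]]'

```text
clock: 7.9
tcp_pos: [0.4827, 0.1275, 0.0863]
tcp_rot: [[-0.063, 0.998, -0.008], [0.998, 0.063, -0.001], [-0.001, -0.008, -1.0]]
contact_force: [-0.7, 0.7, 0.5]
gripper_width: 0.0003
```

```bash
python3 go.py; python3 pic.py wrist w8 0 0 640 400 1; python3 pic.py scene c8 250 130 400 280 4;python3 pic.py side s8 240 150 390 300 4
```

```text
t 7.9 tcp_c mm [ -4.4 211.   86.3] xaz 93.62 zax [-0.008 -0.001 -1.   ] F [-0.65  0.67  0.45] w 0.0003047273387093968
```

View pics/w8.png

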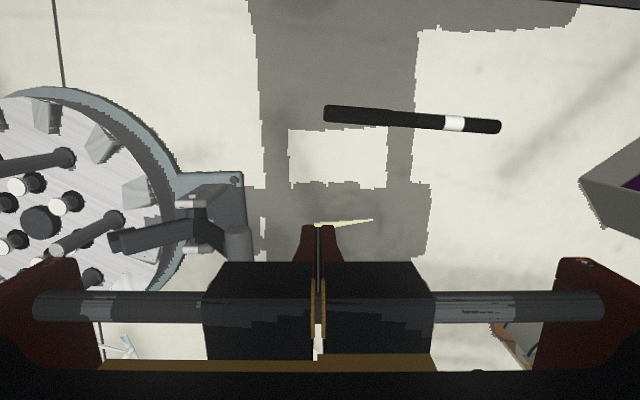

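View pics/s8.png

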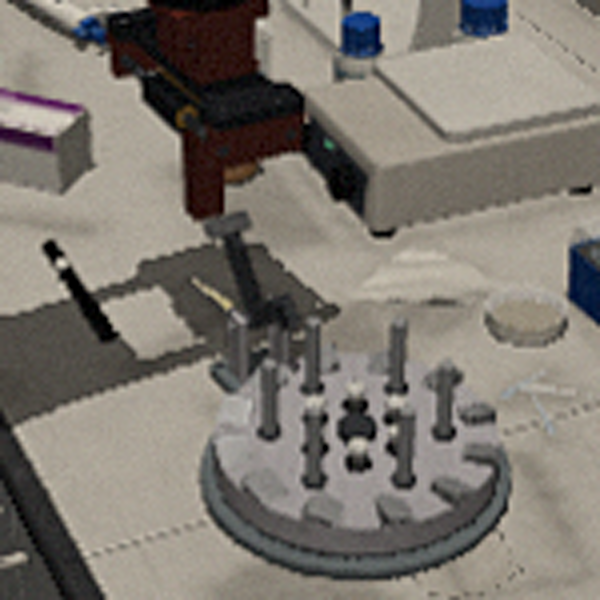

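The fingers are outside the bar: in the wrist picture the bar is at (238,243) and the tips are at (318,241). I'll push inward.

Request:
servo_tool --targets '[[[-1.2,0,0],[0,0,0],255],[[-2.2,0,0],[0,0,0],255],[[-3,0,0],[0,0,0],255],[[-3.7,0,0],[0,0,0],255],[[-4.4,0,0],[0,0,0],255]]'

```text
clock: 8.55
tcp_pos: [0.4892, 0.0839, 0.09]
tcp_rot: [[-0.063, 0.998, 0.001], [0.998, 0.063, -0.0], [-0.0, 0.001, -1.0]]
contact_force: [1.0, -0.2, 0.1]
gripper_width: 0.0004
```

Request:
servo_tool --targets '[[[-0.5,0,0],[0,0,0],255],[[-1.0,0,0],[0,0,0],255],[[-1.0,0,0],[0,0,0],255],[[-1.0,0,0],[0,0,0],255]]'

```text
clock: 8.95
tcp_pos: [0.4895, 0.0748, 0.0896]
tcp_rot: [[-0.063, 0.998, -0.0], [0.998, 0.063, 0.0], [0.0, -0.0, -1.0]]
contact_force: [0.2, 0.6, 0.0]
gripper_width: 0.0003
```

```bash
python3 go.py; python3 pic.py wrist w9 0 0 640 400 1; python3 pic.py side s9 240 150 390 300 4
```

```text
t 8.95 tcp_c mm [ -0.8 158.   89.6] xaz 93.61 zax [-0.  0. -1.] F [0.24 0.56 0.01] w 0.00025360830962851543
```

View pics/w9.png

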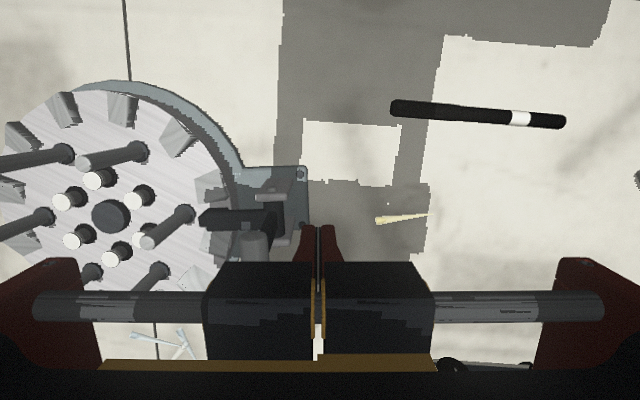

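View pics/s9.png

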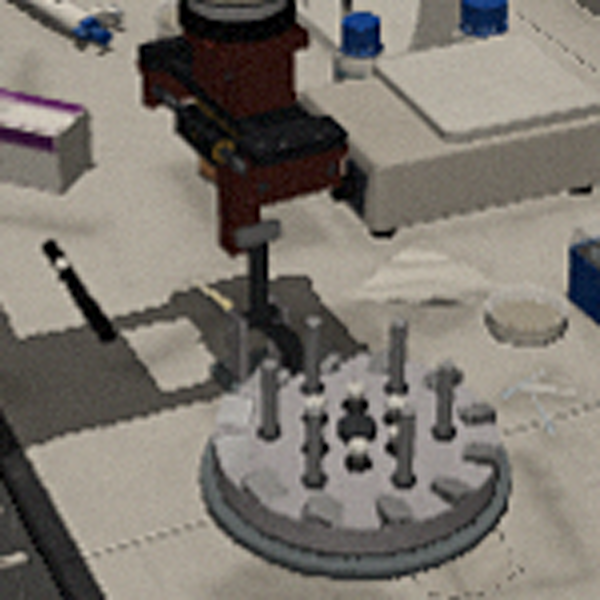

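The pawl has dropped; the bar is at about (258,232) in the side crop. I'll withdraw and compare with the initial picture.

Request:
servo_tool --targets '[[[3,0,0],[0,0,0],255],[[3,0,-4],[0,0,0],255],[[5,0,-8],[0,0,0],255],[[7,0,-12],[0,0,0],255],[[8,0,-13],[0,0,0],255]]'

```text
clock: 9.55
tcp_pos: [0.487, 0.1567, 0.224]
tcp_rot: [[-0.064, 0.998, 0.007], [0.998, 0.064, 0.002], [0.001, 0.007, -1.0]]
contact_force: [-0.0, -0.3, -0.0]
gripper_width: 0.0004
```

Request:
servo_tool --targets '[[[5,-4,0],[0,0,0],255],[[10,-8,0],[0,0,0],255],[[15,-8,0],[0,0,0],255],[[15,-8,0],[0,0,0],255],[[15,-8,0],[0,0,0],255]]'

```text
clock: 10.05
tcp_pos: [0.3936, 0.3018, 0.2189]
tcp_rot: [[-0.067, 0.998, -0.001], [0.998, 0.067, 0.0], [0.0, -0.001, -1.0]]
contact_force: [0.6, -0.2, -0.1]
gripper_width: 0.0006
```

```bash
python3 go.py
python3 - <<'E'
import cv2,numpy as np
from rig import eyes
for n,(x0,y0,x1,y1) in dict(side=(270,195,390,305),scene=(280,170,400,280)).items():
    p,d=eyes.camera(n);cv2.imwrite(f"pics/{n}9.png",p)
    q=cv2.imread(f"pics/{n}0.png")
    cv2.imwrite(f"pics/{n}9c.png",np.hstack([cv2.resize(i[y0:y1,x0:x1],None,fx=3.3,fy=3.3,interpolation=cv2.INTER_CUBIC) for i in(q,p)]))
E
```

```text
t 10.05 tcp_c mm [-82.3 390.5 218.9] xaz 93.86 zax [-0.001  0.    -1.   ] F [ 0.59 -0.21 -0.08] w 0.0005515123065344302
```

View pics/side9c.png

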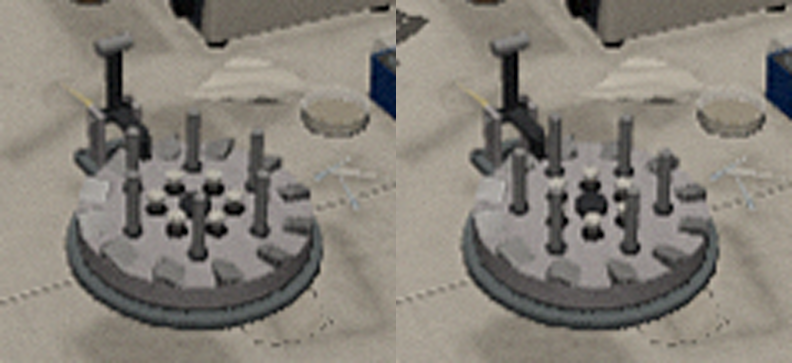

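View pics/scene9c.png

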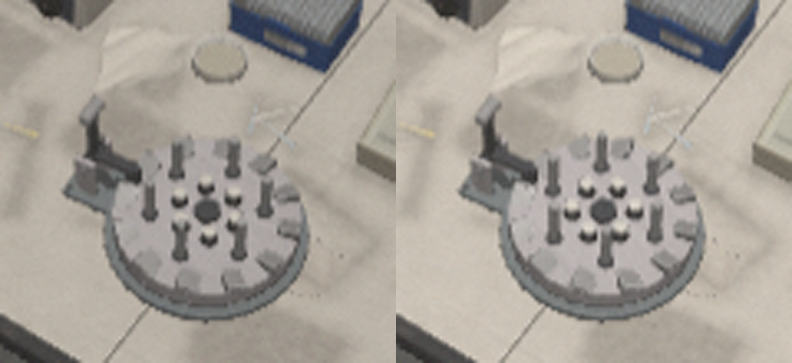

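View pics/scene9.png

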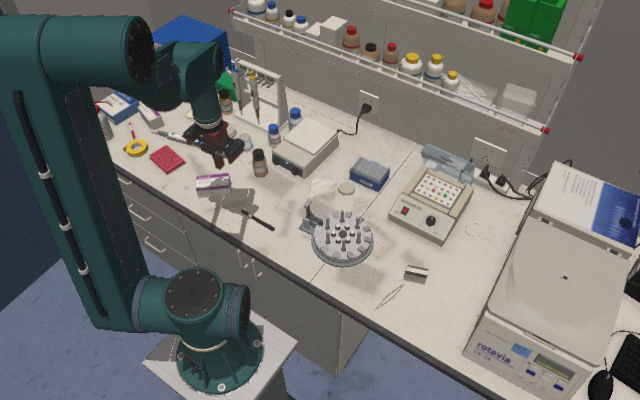

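The pawl looks identical before and after: bar at (113,42) in the initial crop against (510-396=114,42) now. The bystanders are in place. I'll check at sub-pixel level.

Run:
```python
import cv2,numpy as np
from h import *
from rig import eyes
def ms(n,box):
    x0,y0,x1,y1=box;f=8
    a=cv2.resize(cv2.imread(f"pics/{n}0.png")[y0:y1,x0:x1],None,fx=f,fy=f,interpolation=cv2.INTER_CUBIC)
    b=cv2.resize(cv2.imread(f"pics/{n}9.png")[y0-5:y1+5,x0-5:x1+5],None,fx=f,fy=f,interpolation=cv2.INTER_CUBIC)
    r=cv2.matchTemplate(b,a,cv2.TM_CCOEFF_NORMED);_,v,_,l=cv2.minMaxLoc(r);return v,np.array(l)/f-5
print("side bar",ms("side",(297,203,313,214)),"scene bar",ms("scene",(302,197,314,208)))
for n in("side","scene"):
    m=eyes.camera_model(n);pr=[]
    for th in(0,.06,.18):
        X=np.array([.4925-.0628*.066*np.sin(th),.0435+.066*np.sin(th),.052+.066*np.cos(th)]);pr.append(proj(m,X)[0])
    print(n,"px shift for .06,.18:",(np.array(pr[1:])-pr[0]).round(2).tolist())
# refine wheel angle: map top-face annulus with teeth/posts of both to a rectified view
m=eyes.camera_model("scene")
for z,name in((.09,"posts"),(.044,"teeth")):
    pol=[]
    for i in("0","9"):
        im=cv2.imread(f"pics/scene{i}.png",0)
        A,Rr=np.meshgrid(np.radians(np.arange(-170,60,.25)),np.linspace(.068,.09,23) if name=="teeth" else np.linspace(.045,.065,21),indexing="ij")
        X=np.stack([.4998+Rr*np.cos(A),-.0815+Rr*np.sin(A),np.full(A.shape,z)],-1).reshape(-1,3)
        uv=proj(m,X).astype(np.float32).reshape(*A.shape,2);pol.append(cv2.remap(im,uv[...,0],uv[...,1],cv2.INTER_CUBIC))
    t=pol[0][200:-80];r=cv2.matchTemplate(pol[1],t,cv2.TM_CCOEFF_NORMED)[:,0]
    k=np.argsort(r)[::-1][:3];print(name,"best shift deg",[(float((j-200)*.25),round(float(r[j]),3)) for j in k])
```

```text
side bar (0.9947943687438965, array([0., 0.])) scene bar (0.9971099495887756, array([0., 0.]))
side px shift for .06,.18: [[-0.7, -0.64], [-2.08, -1.68]]
scene px shift for .06,.18: [[-1.08, -0.48], [-3.22, -1.28]]
posts best shift deg [(-46.5, 0.241), (-46.75, 0.241), (-46.25, 0.241)]
teeth best shift deg [(-29.75, 0.77), (-29.5, 0.769), (-30.0, 0.765)]
```

```bash
python3 -c "
from rig import job;print(job.close_job())"
```

```text
the job is handed in; nothing more can be done
None
```

The wheel is one notch back and the pawl is down in the new notch. I handed the job in at about 10 s on the robot's clock, and no verdict is given. I pushed the tab out with the shut fingertips until the pawl stayed up, then pushed the wheel clockwise by one post. Finally I pushed the tab back in from outside until the pawl fell home, and moved the arm clear.

**Last checks**
- **Pawl:** in both fixed views the bar matches its starting position with 0 px shift. A pawl angle of 0.06 rad would have shown as about 1 px.
- **Wheel:** tooth matching in the scene view gave -29.75°. Just before the pawl was dropped, reading the post tops by hand gave about -31° from the side view and -29.6° from the scene view. One notch is 30°.
- **Bystanders:** they look unmoved in the final picture; I compared by eye only.
- **Touch:** nothing is touching the robot, and the measured contact forces stayed below about 4 N.

**Checks that failed or disagreed**
- The wrist camera put the wheel's centre 3–6 mm further along y than the fixed cameras did. I worked with a value in between.
- The automatic post match on the final picture gave no usable result (correlation 0.24), so I ignored it.

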